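Check a sharpener's blade under the loupe

ROBOT

A 7-joint arm with a two-finger parallel gripper is mounted at the origin on a cart in front of the work surface, level with it; the furniture and walls round the work are solid. World frame = base frame: x ahead of the robot, y to its left, z up, the work surface at z = 0. Lengths are in m, angles in rad, forces in N, time in s.
With the tool pointing down it reaches from about 0.375 to 0.925 m from the base axis. Payload 3.1 kg.
Tool frame: the origin (TCP) lies on the mounting face of the last link; the fingertips stand 173 mm ahead of it and the grasp point (between the pads) lies 155 mm ahead of it (bot.grasp_offset is the distance from the TCP to the grasp point, in m); z points along the fingers, y is the line along which they close (so a half turn about z gives the same grasp; the last joint's range is limited). The gripper opens to 85 mm and grips with 20 to 120 N. Pads are 22 mm wide; open, the fingers measure 114 mm over their backs; the gripper's body (76 mm by 85 mm) begins 54 mm behind the grasp point. The pads swing forward as they close: fully open they stand 13 mm farther back than shut.
Start: joints at [-1.433, 0.383, 0.044, 1.598, -0.018, 1.161, -0.05], TCP at [0.152, 0.632, 0.405] pointing down, gripper open.
Joint ranges: [-2.61, 2.61], [-0.41, 2.15], [-1.48, 1.57], [0, 2.5], [-1.57, 4.71], [0.05, 1.97], [-2.85, 2.85]. Speed limits (rad/s): [2.79, 2.79, 3.14, 3.14, 3.14, 3.14, 3.14].

INTERFACE

Orientations are given as a unit quaternion [x, y, z, w].
In Python, from station import bot gives the robot as it stands.
- The arm moves only by the tool play_rows, never from a script. Its argument "series" is a list of rows, each a list of 2 entries, a list of its own where there are three numbers: the shift along the tool's x, y, z in m, then the turn about the tool's z in rad. In form: [[[x, y, z], twist], ...]. A call has 1 to 5 rows; each row shifts and turns the commanded pose from where the row before left it, along the tool's axes as they then stand; what a row does not reach is not made up. A row lasts 1/10 s, in which the tool goes at most 50 mm and 8.59 degrees, less where a joint would pass 70% of its speed; a pose out of reach is approached as far as the arm can. A call is refused whole if a number of a shift passes 0.05 or a number of a turn 0.15, either way. A call with a gripper value outside its range is refused whole. "fingers" is the opening, from 0 (shut) to 1 (fully open), set as the call begins (left out, the last holds). The fingers move at their own pace and stop on an object; "grip_force" is the grip in N (left out, the last holds). Time passes only in rows, so rows that do not move let the fingers close. It gives the time, the measured TCP pose, the force, the opening and the grip force at its end, in the units of the state.
- bot.sense(): the state, without advancing time (a new reading comes with each control period).
- bot.capture(name): name is "side" or "top"; returns (picture, depth): 480x640x3 uint8, red, green, blue; 480x640 float32, m along the optical axis (not along the pixel's ray), 0 where there is no reading.
- bot.get_calibration(name): a dict with "mtx" (3x3 intrinsics, pixels), "dist" ([k1, k2, p1, p2, k3] as OpenCV has them; the pictures are not rectified), "R" (3x3) and "t" (3): a world point X has camera coordinates R X + t. Camera axes: x right, y down, z forward; pixel columns grow to the right and rows downward; lengths in m; the calibration is good to about 2 mm. A picture is of the moment at which its call begins. get_calibration takes no time and is no camera call.
- bot.close_job(): hands the job in; it is judged then, once.
Trained networks look in the newest picture that a camera, given by its name, has taken for a name from the list of things; names that differ only in an ending like _2 or _b are one class to them, and where a whole thing is asked for, a point or a joint stands for the part that bears it (a point fixed in the world has none). Each returns a list of dicts, best first, with "conf" (0 to 1); they miss things now and then, are a little off and sometimes report something else, mostly with a low value. They report only what shows in the picture. A call takes as long as a camera call. They do not tell look-alikes from the thing itself.
- bot.cut_out(camera, name): "mask" (480x640 bool, what is visible of it) and "pixel" ([column, row] in pixels, amid what is visible of it).
- bot.mark_of(camera, name): "pixel" ([column, row] in pixels: a listed point, or the origin of a listed thing).
The state is a dict: "t": time; "joints": joint angles; "joint_vel": joint speeds; "joint_torque": joint torques, N m; "position": TCP position; "ee_rot": TCP orientation; "ft_force": force on the tool from outside, world axes, zero at the start; "moment": the same for the moment, N m; "grip_width": opening from 0.0 (shut) to 1.0 (fully open); "gripper_force": force on a finger pad.
Only numpy, scipy, OpenCV 4.12 (cv2) and the standard library are available. Lean on these libraries where they do the work, as an engineer would, in place of code of your own. Each camera call takes 0.05 s, during which the arm holds its last target. There are 200 camera calls.

TASK

Set the small brass sharpener down, blade side up, in the middle of the round stage of the inspection stand. Then take the hand loupe by its handle, carry it level, and hold it still and level with the lens centred over the sharpener at the height shown by the pointer on the stand's post, touching neither stand nor sharpener. Hold it there for two seconds and finish still holding it; do not drop things, shift the pointer or disturb the other things on the counter.

Things in the scene. Friction and masses are not known exactly. Their poses are not given: they have to be found in the camera images.
- sharpener: Small brass wedge pencil sharpener, 25 x 15 x 13 mm, a single metal block lying on the counter left of the stand, blade side up. Origin: centre of its underside; x along its 25 mm length, y across its 15 mm width, z up.
- loupe: Hand loupe lying to the right: dark lens ring, 60 mm outer diameter, 10 mm thick; black handle 14 mm wide, 18 mm high, from 42 to 134 mm from the lens centre along the loupe's -x. It rests on the handle, the ring 4 to 14 mm above the counter. About 70 g, centre of mass 70 mm from the lens centre along -x. Origin: below the lens centre, level with the handle's underside; z up, square to the lens.
- lens (a point): Centre of the loupe's lens, half way through its thickness: 9 mm above the loupe's origin. Axes as the loupe's.
- stand: Inspection stand, fixed to the counter: dark foot plate 175 x 70 x 6 mm; on it a round metal stage of 50 mm diameter, its top 14 mm above the counter, and a post of 10 mm diameter rising to 166 mm above the counter, 110 mm from the stage's centre along the stand's +x (away from the robot). Origin: on the counter below the stage's centre; z up.
- stage_top (a point): Centre of the flat top of the round stage, 14 mm above the stand's origin. Axes as the stand's.
- pointer_tip (a point): Tip of the small flat pointer (20 x 8 x 3 mm) on the clamp collar (20 mm diameter) of the stand's post; it points from the post to the stage, its tip 82 mm from the stage's centre. Mid-thickness of the pointer: its height is the focal height at which the lens centre must be held, 84 to 134 mm above the counter, different each time. The collar is clamped by friction and must stay where it is.
- ink_bottle: Bystander: square ink bottle with round cap, 46 x 46 x 57 mm. Origin: centre of its underside.
- eraser_block: Bystander: eraser in a sleeve, 48 x 22 x 12 mm, long along its x. Origin: centre of its underside.
- ochre_tube: Bystander: paint tube lying down, 132 x 42 x 33 mm, long along its x. Origin: centre of its underside.
Mind the look-alikes: they are no part of the job. There is more than one size of the loupe; the job needs the larger.

How it is judged:
On the way, in this order (a step that is already met when the one before it is completed fails the run):
1. the sharpener stands released in the middle of the stage, blade side up (horizontal distance between sharpener and stage_top below 0.012 m and z of sharpener in the frame of stage_top between -0.003 and 0.005 m and angle between sharpener's own z axis and vertical below 0.2 rad and contact force between the fingers and sharpener below 0.1 N and linear speed of sharpener below 0.02 m/s), for 0.2 s.
2. the loupe is held level at the pointer's height over the sharpener, still, for 1.5 s (z of lens in the frame of pointer_tip between -0.006 and 0.006 m and horizontal distance between lens and sharpener below 0.012 m and angle between loupe's own z axis and vertical below 0.1 rad and linear speed of loupe below 0.02 m/s and contact force between the fingers and loupe above 1 N and contact force between loupe and stand below 0.1 N and contact force between loupe and sharpener below 0.1 N), for 1.5 s.
At the end, for the whole second after the job is handed in: Sharpener at rest, released and upright (0.2 rad) on the stage within 12 mm of its centre; loupe held still by the fingers, level within 0.1 rad, lens centre within 6 mm of the pointer height and 12 mm sideways of the sharpener, touching neither stand nor sharpener (all of step 1 and all of step 2); the arm keeps its last pose, push and grip.
It fails at once if the focus pointer is shifted by more than 8 mm (distance of pointer_tip from where it was at the start of the episode above 0.008 m).
It fails at once if a bystander is moved by more than 20 mm (distance of any of ink_bottle, eraser_block, ochre_tube from where it was at the start of the episode above 0.02 m).
It fails at once if the loupe is tipped by more than 0.5 rad (angle between loupe's own z axis and vertical above 0.5 rad).
It fails at once if the sharpener or loupe is dropped or flicked (moves faster than 0.7 m/s out of the fingers) ((linear speed of sharpener above 0.7 m/s and contact force between the fingers and sharpener below 0.05 N) or (linear speed of loupe above 0.7 m/s and contact force between the fingers and loupe below 0.05 N)).
It also fails if it takes over 64 s, if anything falls off the work surface, if the arm or the gripper's body presses on something with over 40 N, if the wrist force passes 120 N, or if a joint passes its speed limit or range.

## Working session

There is one attempt and no reset: what is moved stays moved. The work goes in short steps, Python scripts to look and compute and a tool call to move; the robot and the scene stay as the last step left them, time stands still between calls to the robot, and variables do not carry over. Pictures are saved under pics/ and viewed, at most 10 in all, crops included, and the job is handed in when it is done.

Besides the shell and the picture viewer there is one more tool, called after ">>>" as name(argument=value, ...), one argument or row to a line, values as JSON. play_rows: Moves the arm, as the interface text tells. Its arguments: {"type":"object","properties":{"series":{"type":"array"},"fingers":{"type":"number"},"grip_force":{"type":"number"}},"required":["series"]}

```bash
mkdir -p pics; ls
cat > h.py <<'E'
import numpy as np, cv2
from station import bot
from scipy.spatial.transform import Rotation as Ro
def pts(cam,depth,mask):
    c=bot.get_calibration(cam);K=np.array(c['mtx'],float);D=np.array(c['dist'],float);R=np.array(c['R']);t=np.array(c['t'])
    v,u=np.nonzero(mask&(depth>0)); 
    n=cv2.undistortPoints(np.stack([u,v],1).astype(float)[:,None],K,D)[:,0]
    z=depth[v,u]; P=np.c_[n*z[:,None],z]
    return (P-t)@R
def ray(cam,px):
    c=bot.get_calibration(cam);K=np.array(c['mtx'],float);D=np.array(c['dist'],float);R=np.array(c['R']);t=np.array(c['t'])
    n=cv2.undistortPoints(np.array([[px]],float),K,D)[0,0]
    return -R.T@t, R.T@np.array([n[0],n[1],1])
def at_z(cam,px,z):
    o,d=ray(cam,px); return o+d*(z-o[2])/d[2]
E
python3 - <<'E'
from h import *
s=bot.sense(); print(s)
for cam in('top','side'):
    im,d=bot.capture(cam); cv2.imwrite(f'pics/{cam}0.png',im[:,:,::-1]); np.savez(f'pics/{cam}0.npz',im=im,d=d)
    c=bot.get_calibration(cam);print(cam,-np.array(c['R']).T@c['t'])
    for n in['sharpener','loupe','stand','ink_bottle','eraser_block','ochre_tube']:
        for r in bot.cut_out(cam,n)[:3]:
            P=pts(cam,d,r['mask']); print(n,round(r['conf'],2),np.round(r['pixel']),r['mask'].sum(),np.round(np.median(P,0),3),np.round(P.min(0),3),np.round(P.max(0),3))
    for n in['sharpener','loupe','lens','stage_top','pointer_tip']:
        for r in bot.mark_of(cam,n)[:3]: print('mark',n,round(r['conf'],2),np.round(r['pixel'],1))
E
```

```text
pics
{'t': 0.0, 'joints': array([-1.43276065,  0.38385224,  0.04381864,  1.59960666, -0.01788976,
        1.16121746, -0.0499311 ]), 'joint_vel': array([-0.00037736,  0.00025362, -0.00198592, -0.00012808, -0.00132645,
       -0.00030077, -0.00112911]), 'joint_torque': array([ 1.64859007e-04, -4.33465004e+01,  1.02444392e+00, -2.49514747e+01,
        1.05490827e-02,  1.12390451e-02,  1.03626061e-05]), 'position': array([0.151735  , 0.63152713, 0.40326004]), 'ee_rot': array([ 1.17611672e-01,  9.93058751e-01, -1.34313178e-03, -8.40666263e-05]), 'ft_force': array([0.58498781, 0.0733947 , 0.86169673]), 'moment': array([ 0.01176458,  0.03137063, -0.00819171]), 'gripper_force': 0.0, 'grip_width': 1.002418247218614}
top [0.34758407 0.088504   1.48607771]
sharpener 0.53 [210. 242.] 70 [0.509 0.389 0.009] [ 0.496  0.376 -0.007] [0.524 0.405 0.017]
loupe 0.92 [457. 268.] 382 [ 0.451 -0.259  0.01 ] [ 0.419 -0.293 -0.002] [ 0.506 -0.187  0.022]
loupe 0.6 [393. 238.] 659 [ 0.52  -0.096  0.012] [ 0.402 -0.121 -0.003] [ 0.564 -0.057  0.026]
loupe 0.55 [273. 199.] 1802 [0.623 0.223 0.007] [ 0.53   0.
[... 946 characters left out ...]
.122 -0.002] [0.564 0.054 0.115]
stand 0.74 [255. 306.] 2726 [0.633 0.225 0.005] [ 0.529  0.07  -0.005] [0.723 0.285 0.166]
ink_bottle 0.91 [225. 383.] 992 [0.631 0.445 0.035] [ 0.609  0.371 -0.003] [0.676 0.461 0.058]
eraser_block 0.65 [373. 349.] 358 [0.396 0.323 0.01 ] [ 0.37   0.297 -0.003] [0.42  0.332 0.014]
ochre_tube 0.57 [265. 258.] 685 [0.636 0.097 0.017] [ 0.573  0.063 -0.003] [0.704 0.217 0.101]
mark sharpener 0.58 [308.1 377. ]
mark loupe 0.84 [362.5 190.8]
mark loupe 0.65 [320.1 223.8]
mark lens 0.73 [322.9 217.9]
mark lens 0.66 [366.1 187.2]
mark stage_top 0.83 [279. 306.]
mark stage_top 0.63 [319.4 219.4]
mark pointer_tip 0.47 [222.5 389.7]
mark pointer_tip 0.43 [237.1 261.4]
```

Run:
```python
import cv2
a=cv2.imread('pics/top0.png')[130:330,150:500]; cv2.imwrite('pics/tc.png',cv2.resize(a,None,fx=2.28,fy=2.28,interpolation=2))
a=cv2.imread('pics/side0.png')[160:420,180:440]; cv2.imwrite('pics/sc.png',cv2.resize(a,None,fx=2.3,fy=2.3,interpolation=2))
```

```text
(no output)
```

View pics/tc.png

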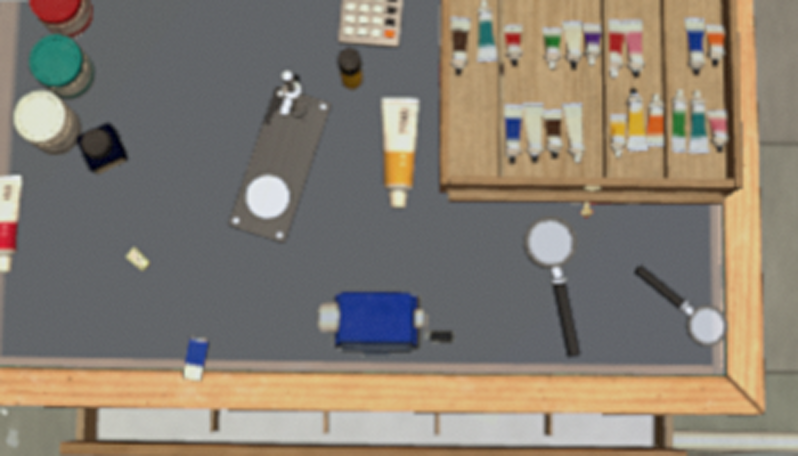

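View pics/sc.png

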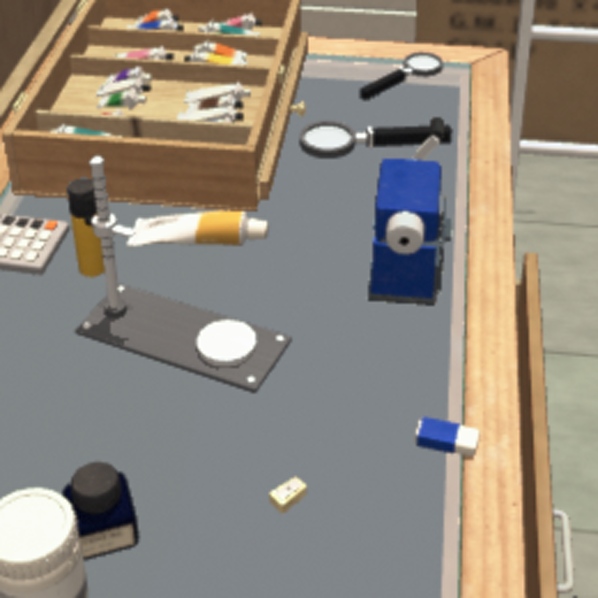

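The top view shows the sharpener at (210,242), stand with stage at (268,215), the large loupe with its lens at (391,236) and the small look-alike at (458,270). A blue desk sharpener (315,270) is an obstacle between. The side view shows the pointer at about (235,261).

Run:
```python
from h import *
for cam,boxes in (('top',dict(sh=(198,226,230,256),stage=(250,200,285,230),ring=(375,220,406,250),handle=(388,250,408,290))),
                  ('side',dict(sh=(290,360,322,390),stage=(262,295,295,322),ring=(305,208,340,232),handle=(330,208,380,230)))):
    f=np.load(f'pics/{cam}0.npz'); im,d=f['im'],f['d']
    hsv=cv2.cvtColor(im,cv2.COLOR_RGB2HSV).astype(int)
    for k,(a,b,c,e) in boxes.items():
        m=np.zeros(d.shape,bool); m[b:e,a:c]=1
        v=hsv[...,2]
        if k=='sh': m&=(hsv[...,1]>60)&(v>120)&(hsv[...,0]<45)
        elif k=='stage': m&=(v>190)
        elif k=='handle': m&=(v<60)
        else: m&=(v>145)
        n,l,st,ce=cv2.connectedComponentsWithStats(m.astype(np.uint8)); 
        if n<2: print(cam,k,'none');continue
        i=1+st[1:,4].argmax(); m=l==i
        cs,_=cv2.findContours(m.astype(np.uint8),0,1); cc=max(cs,key=len)[:,0].astype(float)
        z=dict(sh=.012,stage=.014,ring=.012,handle=.017)[k]
        W=np.array([at_z(cam,p,z)[:2] for p in cc],np.float32)
        print(cam,k,st[i,4],'ctr',np.round(at_z(cam,ce[i],z),4),'rect',cv2.minAreaRect(W*1000),'depthz',np.round(np.median(pts(cam,d,m),0),4))
# pointer, post, from depth
for cam in('top','side'):
    f=np.load(f'pics/{cam}0.npz'); d=f['d']
    P=pts(cam,d,np.ones(d.shape,bool))
    q=P[(abs(P[:,0]-.69)<.07)&(abs(P[:,1]-.2)<.06)&(P[:,2]>.05)&(P[:,2]<.2)]
    print(cam,len(q))
    for z in np.arange(.05,.18,.006):
        s=q[abs(q[:,2]-z)<.003]
        if len(s): print(round(z,3),len(s),np.round(s.mean(0),3),np.round(s.min(0),3),np.round(s.max(0),3))
```

```text
top sh 10 ctr [0.5012 0.3804 0.012 ] rect ((501.1714782714844, 380.3955383300781), (5.979738235473633, 13.013772010803223), 27.487802505493164) depthz [0.5009 0.3796 0.0106]
top stage 259 ctr [0.5826 0.2386 0.014 ] rect ((583.4710083007812, 238.67840576171875), (45.406585693359375, 47.62738037109375), 0.6631515622138977) depthz [0.5821 0.2387 0.0133]
top ring 292 ctr [ 0.5336 -0.0882  0.012 ] rect ((533.18994140625, -88.25511169433594), (47.459327697753906, 47.824546813964844), 89.92427825927734) depthz [ 0.5335 -0.0884  0.0106]
top handle 154 ctr [ 0.4448 -0.1052  0.017 ] rect ((443.9656677246094, -105.5816421508789), (80.87223815917969, 13.318811416625977), 11.2431001663208) depthz [ 0.4462 -0.1054  0.0171]
side sh 70 ctr [0.5085 0.3982 0.012 ] rect ((507.33917236328125, 398.19183349609375), (26.781152725219727, 18.651742935180664), 21.210447311401367) depthz [0.5087 0.3941 0.0064]
side stage 359 ctr [0.5832 0.2399 0.014 ] rect ((583.4116821289062, 239.46742248535156), (46.52865219116211, 48.41411209106445), 9.425813674926758) depthz [0.5836 0.2387 0.0127]
side ring 160 ctr [ 0.534
[... 2461 characters left out ...]
0.217 0.107]
0.11 15 [0.688 0.208 0.11 ] [0.683 0.205 0.108] [0.693 0.212 0.113]
0.116 12 [0.688 0.209 0.116] [0.685 0.206 0.113] [0.692 0.213 0.118]
0.122 15 [0.688 0.209 0.122] [0.684 0.205 0.119] [0.692 0.212 0.125]
0.128 13 [0.688 0.209 0.128] [0.684 0.206 0.126] [0.693 0.211 0.131]
0.134 14 [0.687 0.209 0.134] [0.684 0.206 0.131] [0.692 0.211 0.137]
0.14 14 [0.687 0.209 0.14 ] [0.684 0.205 0.138] [0.691 0.212 0.143]
0.146 15 [0.688 0.208 0.146] [0.683 0.203 0.143] [0.694 0.211 0.149]
0.152 12 [0.688 0.209 0.152] [0.684 0.206 0.149] [0.692 0.211 0.155]
0.158 16 [0.687 0.209 0.158] [0.684 0.206 0.155] [0.692 0.211 0.161]
0.164 21 [0.688 0.206 0.164] [0.684 0.2   0.161] [0.693 0.212 0.166]
```

Run:
```python
import cv2
a=cv2.imread('pics/side0.png')[220:330,200:310]; a=cv2.resize(a,None,fx=5.4,fy=5.4,interpolation=2); cv2.imwrite('pics/sc2.png',a)
```

```text
(no output)
```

View pics/sc2.png

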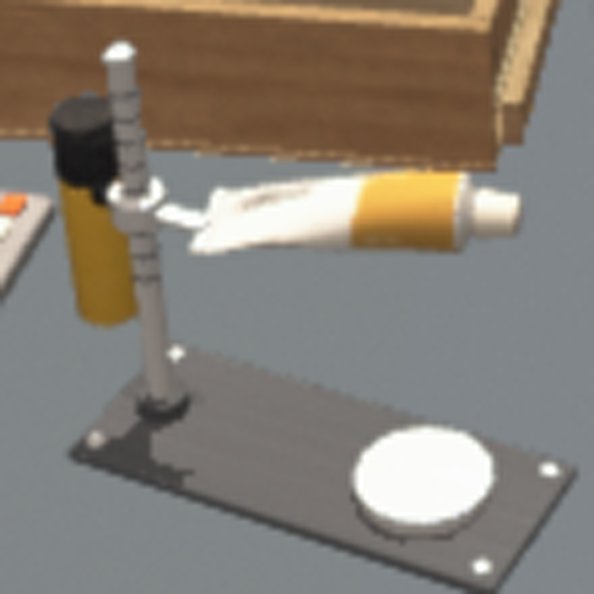

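Side view: pointer tip is at about px (239,260), and the stage centre is near (279,307). Next I'll refine the sharpener yaw, pointer height and loupe axis.

```bash
cat >> h.py <<'E'
def go(x,y,z,cl):
    "shift in current tool axes to grasp point (x,y,z) and twist so that tool y lies along world angle cl (mod pi)"
    s=bot.sense(); R=Ro.from_quat(s['ee_rot']).as_matrix(); g=s['position']+R[:,2]*bot.grasp_offset
    sh=R.T@(np.array([x,y,z])-g); a=np.arctan2(R[1,1],R[0,1]); tw=-((cl-a+np.pi/2)%np.pi-np.pi/2)
    print('t',round(s['t'],2),'g',np.round(g,4),'y-ang',round(a,3),'tilt',np.round(R[:,2],4),'joints',np.round(s['joints'],2),'grip',s['grip_width'],s['gripper_force'])
    print('shift',np.round(sh,4),'twist',round(tw,3))
E
python3 - <<'E'
from h import *
tip=np.array([.6607,.2128])
for cam in('top','side'):
    f=np.load(f'pics/{cam}0.npz'); im,d=f['im'],f['d']; P=pts(cam,d,np.ones(d.shape,bool))
    q=P[(abs(P[:,0]-.51)<.03)&(abs(P[:,1]-.39)<.03)&(P[:,2]>.005)&(P[:,2]<.03)]
    t=q[q[:,2]>.0095]
    print(cam,len(q),len(t),np.round(np.median(t,0),4),cv2.minAreaRect((t[:,:2]*1000).astype(np.float32)),cv2.minAreaRect((q[:,:2]*1000).astype(np.float32)))
    q=P[(P[:,0]>.655)&(P[:,0]<.674)&(abs(P[:,1]-.212)<.012)&(P[:,2]>.05)]
    print('ptr',len(q),np.round(q.mean(0),4),np.round(np.sort(q[:,2]),3))
    hsv=cv2.cvtColor(im,cv2.COLOR_RGB2HSV)
    b=(slice(232,254),slice(200,222)) if cam=='top' else (slice(362,386),slice(294,320))
    m=np.zeros(d.shape,np.uint8); x=im[b].astype(int); m[b]=(x[...,0]-x[...,2]>8)
    n,l,st,ce=cv2.connectedComponentsWithStats(m); i=1+st[1:,4].argmax(); m=l==i
    cs,_=cv2.findContours(m.astype(np.uint8),0,1); W=np.array([at_z(cam,p,.012)[:2] for p in cs[0][:,0].astype(float)],np.float32)
    print('sh',st[i,4],at_z(cam,ce[i],.011),cv2.minAreaRect(W*1000))
o,dv=ray('side',(238.9,260.4)); s=((tip-o[:2])@dv[:2])/(dv[:2]@dv[:2]); print('tip ray',o+s*dv)
go(.5085,.39,.12,0)
a=np.load('pics/side0.npz')['im'][355:395,285:330]; b=np.load('pics/top0.npz')['im'][224:264,190:235]
cv2.imwrite('pics/sh.png',cv2.resize(np.vstack([a,b])[:,:,::-1],None,fx=7,fy=7,interpolation=0))
E
```

```text
top 74 34 [0.5074 0.3874 0.0118] ((507.52349853515625, 387.94189453125), (25.02404022216797, 12.966371536254883), 45.929569244384766) ((506.56427001953125, 391.2052001953125), (53.2603645324707, 53.52347183227539), 1.1966683864593506)
ptr 17 [0.667  0.2118 0.1021] [0.098 0.1   0.1   0.1   0.1   0.1   0.101 0.101 0.102 0.102 0.102 0.103
 0.103 0.104 0.104 0.107 0.108]
sh 73 [0.50833036 0.38802509 0.011     ] ((507.4488220214844, 387.8094177246094), (28.554018020629883, 16.720380783081055), 46.526649475097656)
side 117 57 [0.5104 0.3882 0.0105] ((510.5054931640625, 389.0964660644531), (22.086244583129883, 13.307639122009277), 53.27857971191406) ((509.836669921875, 387.81787109375), (26.06560707092285, 15.845622062683105), 46.71194839477539)
ptr 23 [0.6676 0.2133 0.1003] [0.098 0.099 0.099 0.099 0.099 0.099 0.1   0.1   0.1   0.1   0.1   0.1
 0.1   0.101 0.101 0.101 0.101 0.101 0.101 0.101 0.102 0.103 0.103]
sh 169 [0.50931386 0.3927459  0.011     ] ((508.8788146972656, 393.145263671875), (31.209253311157227, 20.694799423217773), 51.212459564208984)
tip ray [0.65991863 0.21254886 0.1005628 ]
t 1.2 g [0.1518 0.632  0.25  ] y-ang 1.335 tilt [-0. -0. -1.] joints [-1.43  0.38  0.04  1.6  -0.02  1.16 -0.05] grip 0.9977089477652722 0.0
shift [-0.4034 -0.152   0.13  ] twist 1.335
```

View pics/sh.png

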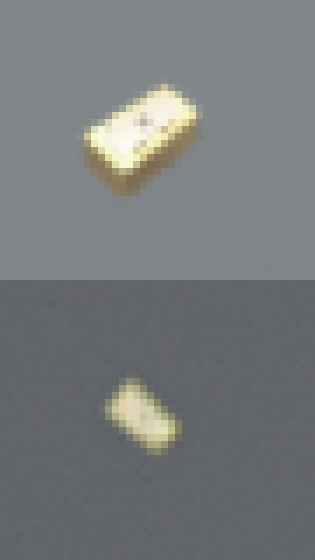

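The pointer height is about 0.0995 m. The sharpener is at (0.508,0.388) with its long axis at 0.81 rad; the picture (side above, top below) confirms that diagonal.

>>> play_rows(
  series=[
    [[-0.04,-0.0154,0.0],0],
    [[-0.04,-0.0154,0.0],0],
    [[-0.04,-0.0154,0.0],0],
    [[-0.04,-0.0154,0.0],0],
    [[-0.04,-0.0154,0.0],0],
  ],
  fingers=0.6,
  grip_force=30,
)

```text
t: 1.7
position: [0.3296, 0.5093, 0.4049]
ee_rot: [0.118, 0.993, 0.0, 0.0]
ft_force: [-0.7, 0.5, -0.9]
grip_width: 0.6
gripper_force: 0.0
```

>>> play_rows(
  series=[
    [[-0.04,-0.0154,0.02],0],
    [[-0.04,-0.0154,0.02],0],
    [[-0.04,-0.0154,0.02],0],
    [[-0.04,-0.0154,0.02],0],
    [[-0.04,-0.0154,0.02],0],
  ],
)

```text
t: 2.2
position: [0.5061, 0.3879, 0.3042]
ee_rot: [0.117, 0.993, 0.0, 0.0]
ft_force: [0.2, 1.4, 0.9]
grip_width: 0.6
gripper_force: 0.0
```

>>> play_rows(
  series=[
    [[0,0,0],-0.15],
    [[0,0,0],-0.15],
    [[0,0,0],-0.15],
    [[0,0,0],-0.15],
    [[0,0,0],-0.15],
  ],
)

```text
t: 2.7
position: [0.5049, 0.3889, 0.3047]
ee_rot: [-0.257, 0.966, 0.0, 0.0]
ft_force: [-0.3, -0.4, -0.7]
grip_width: 0.597
gripper_force: 0.0
```

>>> play_rows(
  series=[
    [[0,0,0],-0.15],
    [[0,0,0],-0.145],
    [[0,0,0],0],
    [[0,0,0],0],
  ],
)

```text
t: 3.1
position: [0.5049, 0.3888, 0.3047]
ee_rot: [-0.392, 0.92, 0.0, 0.0]
ft_force: [0.4, 0.3, -0.7]
grip_width: 0.603
gripper_force: 0.0
```

```bash
python3 -c "
from h import *
go(.5085,.388,.019,2.38)"
```

```text
t 3.1 g [0.5049 0.3888 0.15  ] y-ang 2.377 tilt [-1.e-04  2.e-04 -1.e+00] joints [-0.72  0.46 -0.    1.71  0.    0.97  1.66] grip 0.6027801998961677 0.0
shift [-0.0019 -0.0032  0.131 ] twist -0.003
```

>>> play_rows(
  series=[
    [[-0.002,-0.003,0.03],0],
    [[0,0,0.03],0],
    [[0,0,0.03],0],
    [[0,0,0.025],0],
    [[0,0,0.014],0],
  ],
  fingers=0.5,
)

```text
t: 3.6
position: [0.5074, 0.3876, 0.1731]
ee_rot: [-0.393, 0.92, -0.001, -0.002]
ft_force: [-0.9, -0.1, -0.2]
grip_width: 0.501
gripper_force: 0.0
```

>>> play_rows(
  series=[
    [[0,0,0],0],
    [[0,0,0],0],
    [[0,0,0],0],
    [[0,0,0],0],
    [[0,0,0],0],
  ],
  fingers=0,
)

```text
t: 4.1
position: [0.5085, 0.3883, 0.1763]
ee_rot: [-0.394, 0.919, 0.0, 0.0]
ft_force: [0.2, -0.7, -0.7]
grip_width: 0.163
gripper_force: 32.9
```

>>> play_rows(
  series=[
    [[0,0,0],0],
    [[0,0,0],0],
    [[0,0,0],0],
  ],
)

```text
t: 4.4
position: [0.5085, 0.3883, 0.1762]
ee_rot: [-0.394, 0.919, 0.0, 0.0]
ft_force: [0.1, -0.5, 3.4]
grip_width: 0.162
gripper_force: 33.3
```

```bash
python3 -c "
from h import *
go(.5085,.388,.019,2.38)"
```

```text
t 4.4 g [0.5086 0.3883 0.0215] y-ang 2.38 tilt [ 3.e-04  3.e-04 -1.e+00] joints [-0.71  0.64 -0.    1.75  0.    0.75  1.66] grip 0.16241829797873564 33.31323981285095
shift [ 0.0003 -0.0002  0.0025] twist -0.0
```

>>> play_rows(
  series=[
    [[0,0,-0.02],0],
    [[0,0,-0.03],0],
    [[0,0,-0.03],0],
    [[0,0,0],0],
  ],
)

```text
t: 4.8
position: [0.5103, 0.3897, 0.2607]
ee_rot: [-0.394, 0.919, 0.001, 0.005]
ft_force: [1.0, 0.3, -0.5]
grip_width: 0.16
gripper_force: 32.9
```

```bash
python3 -c "
from h import *
go(.583,.239,.1,2.38)"
```

```text
t 4.8 g [0.5115 0.3907 0.106 ] y-ang 2.38 tilt [ 0.0076  0.0064 -1.    ] joints [-0.72  0.52 -0.    1.73  0.    0.89  1.66] grip 0.16048253497479123 32.93745160102844
shift [ 0.0605 -0.1565  0.0056] twist -0.0
```

>>> play_rows(
  series=[
    [[0.0113,-0.0313,0],0],
    [[0.0113,-0.0313,0],0],
    [[0.0113,-0.0313,0],0],
    [[0.0113,-0.0313,0],0],
    [[0.0112,-0.0315,0],0],
  ],
)

```text
t: 5.3
position: [0.5828, 0.2379, 0.2545]
ee_rot: [-0.394, 0.919, -0.0, -0.001]
ft_force: [0.2, -0.2, -0.1]
grip_width: 0.164
gripper_force: 32.9
```

>>> play_rows(
  series=[
    [[0,0,0.02],0],
    [[0,0,0.015],0],
    [[0,0,0],0],
    [[0,0,0],0],
    [[0,0,0],0],
  ],
)

```text
t: 5.8
position: [0.5825, 0.241, 0.221]
ee_rot: [-0.395, 0.919, 0.0, 0.0]
ft_force: [0.2, 0.0, -0.2]
grip_width: 0.166
gripper_force: 32.9
```

Run:
```python
from h import *
go(.583,.239,.0365,2.38)
im,d=bot.capture('side'); a=im[230:330,230:330]
cv2.imwrite('pics/s1.png',cv2.resize(a[:,:,::-1],None,fx=5,fy=5,interpolation=2))
```

```text
t 5.8 g [0.5825 0.2411 0.0663] y-ang 2.383 tilt [ 3.e-04  1.e-03 -1.e+00] joints [-0.48  0.56  0.03  1.77 -0.02  0.82  1.94] grip 0.16643998150475495 32.934706807136536
shift [ 0.0012 -0.0018  0.0298] twist 0.003
```

View pics/s1.png

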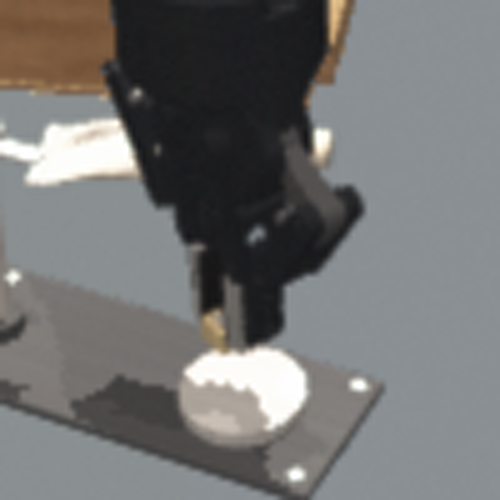

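The sharpener is held between the fingers, around crop (215,325), just above and behind the stage (crop 245,395). Next I lower it.

>>> play_rows(
  series=[
    [[0.001,-0.002,0.012],0],
    [[0,0,0.01],0],
    [[0,0,0.0055],0],
    [[0,0,0.002],0],
    [[0,0,0],0],
  ],
)

```text
t: 6.35
position: [0.5834, 0.237, 0.1906]
ee_rot: [-0.394, 0.919, -0.0, -0.001]
ft_force: [-0.1, -0.5, 0.2]
grip_width: 0.161
gripper_force: 32.9
```

>>> play_rows(
  series=[
    [[0,0,0],0],
    [[0,0,0],0],
    [[0,0,0],0],
  ],
)

```text
t: 6.65
position: [0.5837, 0.2373, 0.1913]
ee_rot: [-0.394, 0.919, 0.0, 0.0]
ft_force: [0.3, -0.6, 0.9]
grip_width: 0.161
gripper_force: 32.9
```

```bash
python3 -c "
from h import *
go(.583,.239,.0355,2.38)"
```

```text
t 6.65 g [0.5838 0.2373 0.0366] y-ang 2.38 tilt [ 4.e-04  2.e-04 -1.e+00] joints [-0.47  0.6   0.03  1.78 -0.02  0.77  1.95] grip 0.16056284423591582 32.93469786643982
shift [-0.0007  0.0017  0.0011] twist 0.0
```

>>> play_rows(
  series=[
    [[0,0.0015,0.001],0],
    [[0,0,0],0],
    [[0,0,0],0],
  ],
)

```text
t: 6.95
position: [0.5825, 0.2384, 0.1902]
ee_rot: [-0.394, 0.919, 0.0, 0.0]
ft_force: [0.2, 0.9, -0.0]
grip_width: 0.161
gripper_force: 33.0
```

>>> play_rows(
  series=[
    [[0,0,0],0],
    [[0,0,0],0],
    [[0,0,0],0],
    [[0,0,0],0],
    [[0,0,0],0],
  ],
  fingers=0.45,
)

```text
t: 7.45
position: [0.5825, 0.2382, 0.1901]
ee_rot: [-0.394, 0.919, -0.0, -0.0]
ft_force: [0.1, -1.2, 0.8]
grip_width: 0.451
gripper_force: 0.0
```

>>> play_rows(
  series=[
    [[0,0,-0.015],0],
    [[0,0,-0.03],0],
    [[0,0,-0.04],0],
    [[0,0,-0.04],0],
    [[0,0,-0.03],0],
  ],
)

```text
t: 7.95
position: [0.5831, 0.2383, 0.3495]
ee_rot: [-0.394, 0.919, 0.0, 0.002]
ft_force: [-0.3, -0.6, 0.1]
grip_width: 0.445
gripper_force: 0.0
```

```bash
python3 -c "
from h import *
go(.465,-.101,.18,1.764)"
```

```text
t 7.95 g [0.5837 0.2386 0.1948] y-ang 2.38 tilt [ 0.0041  0.002  -1.    ] joints [-0.48  0.4   0.04  1.7  -0.02  1.04  1.94] grip 0.4445081190782397 0.0
shift [ 0.3278 -0.1485  0.0137] twist 0.616
```

>>> play_rows(
  series=[
    [[0.041,-0.0186,0],0],
    [[0.041,-0.0186,0],0],
    [[0.041,-0.0186,0],0],
    [[0.041,-0.0186,0],0],
    [[0.041,-0.0186,0],0],
  ],
)

```text
t: 8.45
position: [0.5076, 0.024, 0.3466]
ee_rot: [-0.394, 0.919, -0.0, 0.001]
ft_force: [0.8, -0.3, 0.7]
grip_width: 0.449
gripper_force: 0.0
```

>>> play_rows(
  series=[
    [[0.041,-0.0186,0],0],
    [[0.041,-0.0186,0],0],
    [[0.041,-0.0186,0],0],
    [[0,0,0],0.15],
    [[0,0,0],0.15],
  ],
)

```text
t: 8.95
position: [0.463, -0.1042, 0.3465]
ee_rot: [-0.246, 0.969, -0.0, 0.001]
ft_force: [0.9, 0.8, 0.2]
grip_width: 0.453
gripper_force: 0.0
```

>>> play_rows(
  series=[
    [[0,0,0],0.15],
    [[0,0,0],0.15],
    [[0,0,0],0.016],
    [[0,0,0],0],
    [[0,0,0],0],
  ],
)

```text
t: 9.45
position: [0.4639, -0.1018, 0.3456]
ee_rot: [-0.098, 0.995, 0.0, 0.0]
ft_force: [1.0, 0.1, -0.2]
grip_width: 0.45
gripper_force: 0.0
```

Run:
```python
from h import *
go(.465,-.1014,.02,1.764)
im,d=bot.capture('side')
P=pts('side',d,np.ones(d.shape,bool)); t=P[(np.hypot(P[:,0]-.583,P[:,1]-.239)<.024)&(P[:,2]>.021)&(P[:,2]<.04)]
print(len(t),np.median(t,0),t[:,2].max(),cv2.minAreaRect((t[:,:2]*1000).astype(np.float32)))
a=im[160:330,230:430]
cv2.imwrite('pics/s2.png',cv2.resize(a[:,:,::-1],None,fx=3.5,fy=3.5,interpolation=2))
```

```text
t 9.45 g [ 0.464  -0.1018  0.1909] y-ang 1.766 tilt [ 7.e-04  1.e-04 -1.e+00] joints [-0.13  0.12  0.27  2.08 -0.04  0.95  1.93] grip 0.4501276415904682 0.0
shift [-0.0009  0.0002  0.1709] twist 0.002
71 [0.58295612 0.24125848 0.0235862 ] 0.026131318401176794 ((581.730712890625, 239.90432739257812), (25.73487091064453, 15.86689567565918), 44.133079528808594)
```

View pics/s2.png

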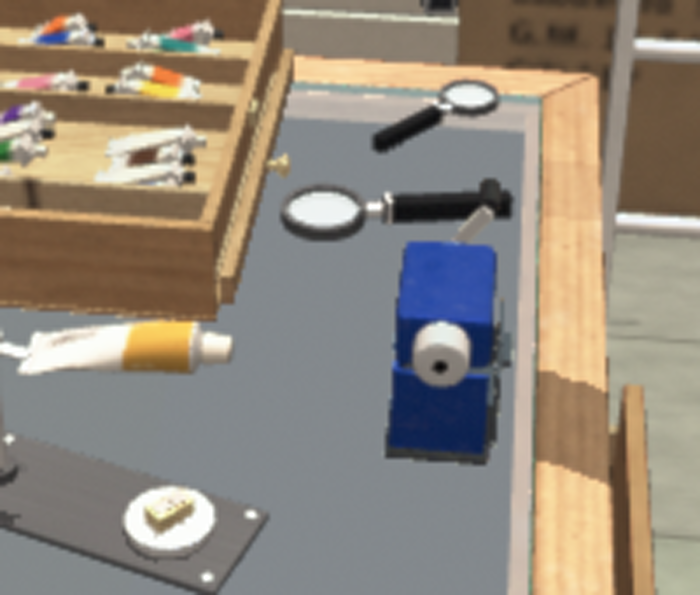

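The sharpener sits centred on the stage (crop 170,510). The large loupe is undisturbed and the crank of the blue machine is clear of the grasp.

>>> play_rows(
  series=[
    [[-0.001,0,0.03],0],
    [[0,0,0.04],0],
    [[0,0,0.04],0],
    [[0,0,0.03],0],
    [[0,0,0.02],0],
  ],
)

```text
t: 10.0
position: [0.4639, -0.1014, 0.1829]
ee_rot: [-0.097, 0.995, 0.0, -0.002]
ft_force: [0.3, 0.1, -0.1]
grip_width: 0.448
gripper_force: 0.0
```

>>> play_rows(
  series=[
    [[0,0,0.0095],0],
    [[0,0,0],0],
    [[0,0,0],0],
  ],
)

```text
t: 10.3
position: [0.4655, -0.1018, 0.1764]
ee_rot: [-0.097, 0.995, -0.0, 0.001]
ft_force: [0.2, -0.3, 0.5]
grip_width: 0.45
gripper_force: 0.0
```

>>> play_rows(
  series=[
    [[0,0,0],0],
    [[0,0,0],0],
    [[0,0,0],0],
    [[0,0,0],0],
    [[0,0,0],0],
  ],
  fingers=0,
  grip_force=60,
)

```text
t: 10.8
position: [0.4659, -0.1019, 0.1772]
ee_rot: [-0.096, 0.995, -0.0, 0.001]
ft_force: [-0.7, 0.2, 6.9]
grip_width: 0.149
gripper_force: 61.1
```

>>> play_rows(
  series=[
    [[0,0,0],0],
    [[0,0,0],0],
    [[0,0,0],0],
  ],
)

```text
t: 11.1
position: [0.4659, -0.1019, 0.1772]
ee_rot: [-0.096, 0.995, -0.0, 0.001]
ft_force: [-0.4, -1.0, 6.9]
grip_width: 0.145
gripper_force: 61.1
```

Run:
```python
from h import *
go(.465,-.1014,.02,1.764)
```

```text
t 11.1 g [ 0.4663 -0.1019  0.0225] y-ang 1.764 tilt [ 3.e-03 -1.e-04 -1.e+00] joints [-0.07  0.42  0.22  2.16 -0.17  0.58  2.04] grip 0.14456755046933248 61.0546338558197
shift [0.0012 0.0008 0.0025] twist 0.0
```

>>> play_rows(
  series=[
    [[0,0,-0.01],0],
    [[0,0,-0.02],0],
    [[0,0,-0.03],0],
    [[0,0,-0.035],0],
    [[0,0,-0.035],0],
  ],
)

```text
t: 11.6
position: [0.4641, -0.1016, 0.307]
ee_rot: [-0.096, 0.995, 0.0, -0.0]
ft_force: [1.2, 0.6, -0.6]
grip_width: 0.144
gripper_force: 60.2
```

>>> play_rows(
  series=[
    [[0,0,-0.03],0],
    [[0,0,-0.02],0],
    [[0,0,-0.01],0],
    [[0,0,0],0],
    [[0,0,0],0],
  ],
)

```text
t: 12.1
position: [0.4642, -0.1015, 0.3648]
ee_rot: [-0.096, 0.995, 0.0, -0.001]
ft_force: [-0.1, -0.3, -1.8]
grip_width: 0.142
gripper_force: 60.2
```

Run:
```python
from h import *
go(.513,.226,.21,1.764)
im,d=bot.capture('side')
for r in bot.mark_of('side','lens'): print(r['conf'],r['pixel'])
a=im[60:360,230:530]
cv2.imwrite('pics/s3.png',cv2.resize(a[:,:,::-1],None,fx=2,fy=2,interpolation=2))
```

```text
t 12.1 g [ 0.464  -0.1015  0.2101] y-ang 1.764 tilt [-1.7e-03  2.0e-04 -1.0e+00] joints [-0.14  0.09  0.28  2.06 -0.03  1.    1.92] grip 0.1415159199484738 60.198705196380615
shift [-1.11e-01  3.12e-01  1.00e-04] twist 0.0
0.96 [323.9, 150.8]
0.59 [363.4, 186.5]
```

View pics/s3.png

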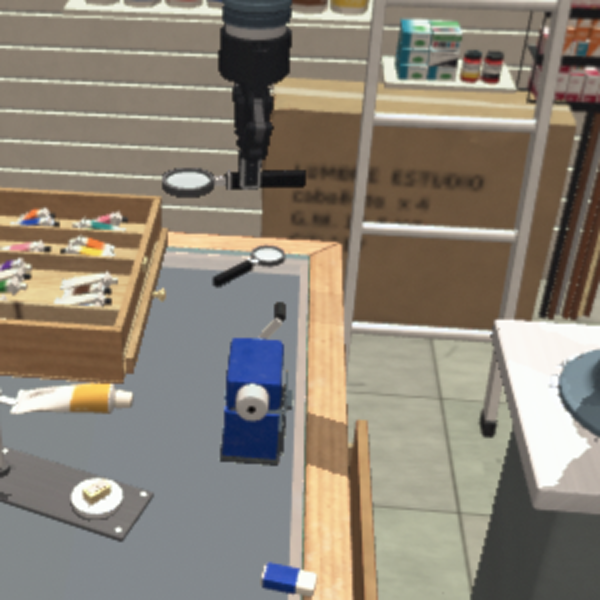

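The loupe is held level with the lens at crop (190,182), i.e. px (324,151). Next I carry it over.

>>> play_rows(
  series=[
    [[-0.007,0.02,0],0],
    [[-0.014,0.039,0],0],
    [[-0.014,0.039,0],0],
    [[-0.014,0.039,0],0],
    [[-0.014,0.039,0],0],
  ],
)

```text
t: 12.7
position: [0.4924, 0.0845, 0.3641]
ee_rot: [-0.096, 0.995, -0.0, -0.001]
ft_force: [0.6, 0.4, -0.8]
grip_width: 0.143
gripper_force: 60.2
```

>>> play_rows(
  series=[
    [[-0.014,0.039,0],0],
    [[-0.014,0.039,0],0],
    [[-0.013,0.038,0],0],
    [[-0.007,0.02,0],0],
    [[0,0,0],0],
  ],
)

```text
t: 13.2
position: [0.5127, 0.2308, 0.3639]
ee_rot: [-0.1, 0.995, 0.001, -0.001]
ft_force: [-0.8, 0.8, -1.2]
grip_width: 0.145
gripper_force: 60.2
```

>>> play_rows(
  series=[
    [[0,0,0.02],0],
    [[0,0,0.02],0],
    [[0,0,0.01],0],
    [[0,0,0],0],
    [[0,0,0],0],
  ],
)

```text
t: 13.7
position: [0.514, 0.2252, 0.3155]
ee_rot: [-0.096, 0.995, -0.0, -0.0]
ft_force: [0.3, 0.9, -0.6]
grip_width: 0.143
gripper_force: 60.2
```

```bash
cat > l.py <<'E'
from h import *
import sys
go(.513,.226,.113,1.764)
s=bot.sense();g=s['position'][2]-bot.grasp_offset; zl=g-.0135; print('zlens pred',zl)
for cam in('top','side'):
    im,d=bot.capture(cam)
    for r in bot.mark_of(cam,'lens')[:2]: print(cam,r['conf'],r['pixel'],at_z(cam,r['pixel'],zl))
    P=pts(cam,d,np.ones(d.shape,bool)); q=P[(np.hypot(P[:,0]-.583,P[:,1]-.239)<.06)&(abs(P[:,2]-zl)<.012)]
    h=q[(q[:,0]>.555)]
    print(len(h),np.round(np.median(h,0),4),cv2.minEnclosingCircle((h[:,:2]*1000).astype(np.float32)) if len(h) else '')
    if len(h): A=np.c_[h[:,:2]-h[:,:2].mean(0),np.ones(len(h))]; print('plane',np.linalg.lstsq(A,h[:,2],rcond=None)[0])
    k=P[(P[:,0]>.655)&(P[:,0]<.674)&(abs(P[:,1]-.212)<.012)&(P[:,2]>.05)]; print('ptr',np.median(k,0) if len(k) else '')
cv2.imwrite(sys.argv[1],cv2.resize(im[180:380,170:370][:,:,::-1],None,fx=3,fy=3,interpolation=2))
E
python3 l.py pics/s4.png
```

```text
t 13.7 g [0.514  0.2251 0.1608] y-ang 1.763 tilt [-5.e-04 -6.e-04 -1.e+00] joints [-0.52  0.32  0.04  1.89 -0.01  0.93  1.29] grip 0.14259863608448886 60.1934015750885
shift [0.0007 0.0011 0.0478] twist -0.001
zlens pred 0.14732171807401456
top 0.9 [459.8, 269.2] [ 0.43838321 -0.23637989  0.14732172]
0 [nan nan nan] 
ptr [0.66674629 0.21215011 0.09971113]
side 0.66 [275.4, 250.8] [0.58309043 0.23612673 0.14732172]
side 0.62 [366.3, 186.5] [ 0.43100423 -0.02103983  0.14732172]
664 [0.5829 0.2431 0.1495] ((582.0673828125, 239.48997497558594), 31.98733901977539)
plane [ 0.00845116 -0.03708893  0.14943969]
ptr [0.6668158  0.21351694 0.09993915]
  return _methods._mean(a, axis=axis, dtype=dtype,
  ret = um.true_divide(
```

>>> play_rows(
  series=[
    [[0,0,0.01],0],
    [[0,0,0.015],0],
    [[0,0,0.013],0],
    [[0,0,0.008],0],
    [[0,0,0.002],0],
  ],
)

```text
t: 14.4
position: [0.513, 0.2254, 0.2654]
ee_rot: [-0.097, 0.995, -0.001, -0.002]
ft_force: [-0.1, -0.3, -0.4]
grip_width: 0.145
gripper_force: 60.2
```

>>> play_rows(
  series=[
    [[0,0,0],0],
    [[0,0,0],0],
    [[0,0,0],0],
    [[0,0,0],0],
    [[0,0,0],0],
  ],
)

```text
t: 14.9
position: [0.514, 0.2259, 0.2681]
ee_rot: [-0.096, 0.995, 0.0, 0.0]
ft_force: [0.3, -0.3, -0.3]
grip_width: 0.142
gripper_force: 60.2
```

```bash
python3 l.py pics/s4.png 2>/dev/null
```

```text
t 14.9 g [0.5142 0.2259 0.1134] y-ang 1.764 tilt [ 7.e-04  4.e-04 -1.e+00] joints [-0.51  0.38  0.03  1.92 -0.02  0.84  1.29] grip 0.14173568924551566 60.18824100494385
shift [0.0011 0.0003 0.0004] twist 0.0
zlens pred 0.09989697196057735
top 0.95 [457.6, 273.1] [ 0.43193912 -0.24225059  0.09989697]
0 [nan nan nan] 
ptr [0.66749035 0.21199882 0.10279438]
side 0.64 [278.2, 272.6] [0.57948142 0.23883657 0.09989697]
side 0.54 [366.6, 189.4] [ 0.43042732 -0.0931683   0.09989697]
636 [0.5822 0.2429 0.1008] ((582.303955078125, 239.35064697265625), 32.04747009277344)
plane [ 0.00168574 -0.03286514  0.10065024]
ptr [0.66663897 0.21318717 0.09979506]
```

View pics/s4.png

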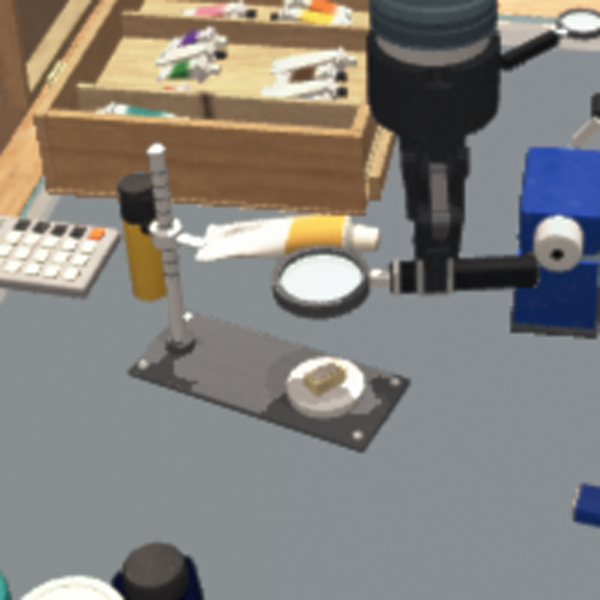

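The loupe is level over the sharpener, with its lens at crop (322,280) and the pointer at (190,240). Both measure about 0.100 m high. I'll hold for two seconds.

>>> play_rows(
  series=[
    [[0,0,0],0],
    [[0,0,0],0],
    [[0,0,0],0],
    [[0,0,0],0],
    [[0,0,0],0],
  ],
)

```text
t: 15.6
position: [0.5139, 0.2259, 0.2677]
ee_rot: [-0.096, 0.995, 0.0, -0.0]
ft_force: [0.0, -0.0, -0.8]
grip_width: 0.143
gripper_force: 60.2
```

>>> play_rows(
  series=[
    [[0,0,0],0],
    [[0,0,0],0],
    [[0,0,0],0],
    [[0,0,0],0],
    [[0,0,0],0],
  ],
)

```text
t: 16.1
position: [0.5139, 0.2259, 0.2677]
ee_rot: [-0.097, 0.995, 0.0, -0.0]
ft_force: [0.4, 1.0, -1.0]
grip_width: 0.141
gripper_force: 60.2
```

>>> play_rows(
  series=[
    [[0,0,0],0],
    [[0,0,0],0],
    [[0,0,0],0],
    [[0,0,0],0],
    [[0,0,0],0],
  ],
)

```text
t: 16.6
position: [0.5139, 0.2258, 0.2677]
ee_rot: [-0.097, 0.995, -0.0, -0.0]
ft_force: [0.5, -0.0, -0.8]
grip_width: 0.141
gripper_force: 60.2
```

>>> play_rows(
  series=[
    [[0,0,0],0],
    [[0,0,0],0],
    [[0,0,0],0],
    [[0,0,0],0],
    [[0,0,0],0],
  ],
)

```text
t: 17.1
position: [0.5139, 0.2258, 0.2677]
ee_rot: [-0.096, 0.995, 0.0, 0.0]
ft_force: [-0.5, 0.5, -0.9]
grip_width: 0.143
gripper_force: 60.2
```

```bash
python3 -c "
from station import bot
print(bot.close_job())"
```

```text
the job is handed in; nothing more can be done
None
```

I handed the job in at about 17 s with the sharpener centred on the stage and the larger loupe held still and level over it at the pointer's height (both about 0.100 m by camera); no verdict came back.

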